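# Clamp the vials in the bench shaker

### The job

The three sample vials stand in the rack of the small bench shaker and must be clamped before it is switched on. With the outside of the closed fingers, push the swung-out clamp strap round over the vial caps until it is fully home around the stud; then push the raised cam lever all the way down so that it clamps the strap. Push gently; grip and lift nothing, do not push on the vials themselves, and leave everything else on the bench where it stands.

Things in the scene. Friction and masses are not known exactly. Their poses are not given: they have to be found in the camera images.
- shaker: small white bench shaker, fixed, 140 x 180 x 56 mm. Origin: centre of its underside, on the bench; x to its back (dial and switch face -x), y to its left. On its platform, in this frame: white rack with three vials at x = 30, y = +28, 0, -28 mm (rack top 86, caps 113 mm high); strap's pivot post at x = 30, y = +60; cam post with 8 mm stud and lever at x = 30, y = -60.
- strap_swing (a joint): swing of the clamp strap about the pivot post, rad. 0 = fully home over the vials, its notch round the stud, against a stop; grows up to 1.5 as it is swung out towards the shaker's front (starts out). At angle a the strap points from the pivot along (-sin a, -cos a) in the shaker's x, y. Stays where it is left; takes about 1.5 N at the flange.
- strap_flange (a point): where to push: middle of the outer face of the strap's upright flange, 85 mm from the pivot axis, 132 mm above the bench. Strap: aluminium angle 26 x 149 mm, rubber buttons reach down to 114.5, flat top at 126.5 mm. The flange stands on its trailing edge from 15 to 100 mm from the pivot, outer face 13 mm behind the strap's centre line, top edge at 143.5 mm.
- strap_nose (a point): point on the flat top of the strap at its free end, 134.5 mm from the pivot axis; 126.5 mm above the bench while loose, about 124 mm when clamped (the strap floats on a spring of about 3 N).
- cam_lever (a joint): angle of the cam lever on the stud, rad. 0 = raised, leaning 15 degrees from upright towards the shaker's back (+x); 1.31 = fully down, level and pointing to the back, with the cam pressing on the strap. Stays where it is left; it takes 3 to 6 N at its end to push down.
- lever_tip (a point): end of the black cam lever, on its middle line. The lever is 62 mm long from its pin to this end, 17 mm wide and 8 mm thick; its pin lies level along the shaker's y at x = 30, y = -60, 145 mm above the bench.
- strap_bar: the clamp strap itself with the three sprung black rubber buttons on its underside (19 mm diameter, 32, 60 and 88 mm from the pivot axis), which bear on the three vial caps when clamped. Origin on the strap's pivot axis at bench height.
- vial_0: sample vial with a screw cap, 22 mm diameter, 53 mm tall, loose in a hole of the rack. Origin: centre of its underside, 60 mm above the bench when seated.
- vial_1: sample vial with a screw cap, 22 mm diameter, 53 mm tall, loose in a hole of the rack. Origin: centre of its underside, 60 mm above the bench when seated.
- vial_2: sample vial with a screw cap, 22 mm diameter, 53 mm tall, loose in a hole of the rack. Origin: centre of its underside, 60 mm above the bench when seated.
- vial_out: bystander: another vial of the same kind, standing on the bench to the left of the shaker. Origin: centre of its underside.
- tweezers_fine: bystander: steel tweezers 112 mm long and 11 mm high, lying on the bench in front of the shaker. Origin: centre of the underside.
- weight_100g: bystander: steel weight, 24 mm diameter, 38 mm tall. Origin: centre of its underside.
- weight_50g: bystander: steel weight, 20 mm diameter, 30 mm tall. Origin: centre of its underside.
Mind the look-alikes: they are no part of the job. What is shaped like the vial_2 but orange or pink is not meant.

How it is judged:
By the outcome, as a careful person would: the job done as asked, in the order asked, and still so for the second after the job is handed in, with the robot touching nothing.
It also fails if it takes over 46 s, if anything falls off the work surface, if the arm or the gripper's body presses on something with over 40 N, if the wrist force passes 120 N, or if a joint passes its speed limit or range.

### The arm

A 6-joint arm with a two-finger parallel gripper is mounted at the origin on a cart in front of the work surface, level with it; the furniture and walls round the work are solid. World frame = base frame: x ahead of the robot, y to its left, z up, the work surface at z = 0. Lengths are in m, angles in degrees, forces in N, time in s.
With the tool pointing down it reaches from about 0.375 to 0.75 m from the base axis. Payload 9 kg.
Tool frame: the origin (TCP) lies where the fingers leave the gripper's body, on its centre line; the fingertips stand 73 mm ahead of it and the grasp point (between the pads) lies 54 mm ahead of it (robot.tip_reach is the distance from the TCP to the fingertips, in m); z points along the fingers, y is the line along which they close (so a half turn about z gives the same grasp; the last joint's range is limited). The gripper opens to 85 mm and grips with 20 to 120 N. Pads are 22 mm wide; open, the fingers measure 114 mm over their backs; the gripper's body (76 mm by 85 mm) begins 54 mm behind the grasp point. The pads swing forward as they close: fully open they stand 13 mm farther back than shut.
Start: joints at [55.365, 5.964, 5.575, 89.605, 0, 77.527], TCP at [0.226, 0.556, 0.304] pointing down, gripper open.
Joint ranges: [-171.21, 171.21], [-48.23, 106.86], [-62.78, 66.21], [-105.2, 120.99], [-86.42, 89.51], [-180, 180]. Speed limits (degrees/s): [127.2, 127.2, 147.25, 180, 180, 180].

### API

Orientations are given as [roll, pitch, yaw] about the fixed x, y, z axes, in that order (R = Rz(yaw) Ry(pitch) Rx(roll)).
In Python, from plant import robot gives the robot as it stands. Calls block until the motion is done:
- robot.move_pose(position, orientation): joint-space move of the TCP to a pose.
- robot.line_to(position, vel=0.15, rotation=None, guard=None): straight line of the TCP; rotation=None keeps the orientation; vel is the mean speed in m/s. With guard (N) it stops when the force on the tool has changed by that much, and returns True; else False.
- robot.goto_joints(angles): joint-space move.
- robot.set_gripper(opening): finger opening in m; the grip force is fixed at half the most; returns when the fingers have stopped.
- robot.pause(seconds).
- robot.ik(position, orientation): joint angles nearest the present ones, or None.
- robot.observe(): the state.
- robot.grab_frame(name): name is "scene" or "top"; returns the picture (400x640x3 uint8, blue, green, red); there is no depth.
- robot.get_calibration(name): a dict with "vertical_fov" (degrees; the focal length in pixels is half the picture's height over the tangent of half this angle, whatever the lens; pixels are square), "cx", "cy" (the principal point, pixels), "k1" (the pictures are not rectified: a ray, as slopes to the right and down, at radius r is drawn at 1 + k1 r^2 times it, then the intrinsics apply), "rvec" (rotation vector, rad) and "tvec" (3), from world to camera coordinates, as OpenCV has them. Camera axes: x right, y down, z forward; pixel columns grow to the right and rows downward; lengths in m; the calibration is good to about 2 mm. A picture is of the moment at which its call begins. get_calibration takes no time and is no camera call.
A pose or a line that the arm cannot do raises robot.IKError and nothing moves.
- robot.job_done(): hands the job in; it is judged then, once.
The state is a dict: "time": time; "q": joint angles; "qvel": joint speeds; "joint_torque": joint torques, N m; "tool_pos": TCP position; "tcp_rot": TCP orientation; "ft_force": force on the tool from outside, world axes, zero at the start; "torque": the same for the moment, N m; "gripper_width": finger opening in m; "gripper_force": force on a finger pad.
Only numpy, scipy, OpenCV 4.12 (cv2) and the standard library are available. Lean on these libraries where they do the work, as an engineer would, in place of code of your own. Each camera call takes 0.05 s, during which the arm holds its last target. There are 200 camera calls.

## Working session

There is one attempt and no reset: what is moved stays moved. The work goes in short steps, each a Python script; the robot and the scene stay as the last script left them, time stands still between calls to the robot, and variables do not carry over. Pictures are saved under pics/ and viewed, at most 10 in all, crops included, and the job is handed in when it is done.

```bash
ls; mkdir -p pics; python3 - <<'E'
from plant import robot
import cv2,json
for n in("scene","top"):
    f=robot.grab_frame(n); cv2.imwrite(f"pics/{n}0.png",f); print(n,robot.get_calibration(n))
print(robot.observe()["tcp_rot"],robot.tip_reach)
E
```

```text
pics
scene {'vertical_fov': 53.56124316512775, 'cx': 317.78495465273954, 'cy': 198.4225668090315, 'k1': 0.02299301730661387, 'rvec': array([ 2.05119521, -1.25442632,  0.50524534]), 'tvec': array([-0.3169234 ,  0.38903425,  0.69907309])}
top {'vertical_fov': 56.903665307007486, 'cx': 322.46459513876385, 'cy': 202.05179537815482, 'k1': -0.07807924746437765, 'rvec': array([ 2.16527355, -2.10763375,  0.22467216]), 'tvec': array([-0.12225689,  0.52963171,  0.90409564])}
[-1.79930666e+02 -1.60626464e-02  1.57838145e+02] 0.0726
```

View pics/scene0.png

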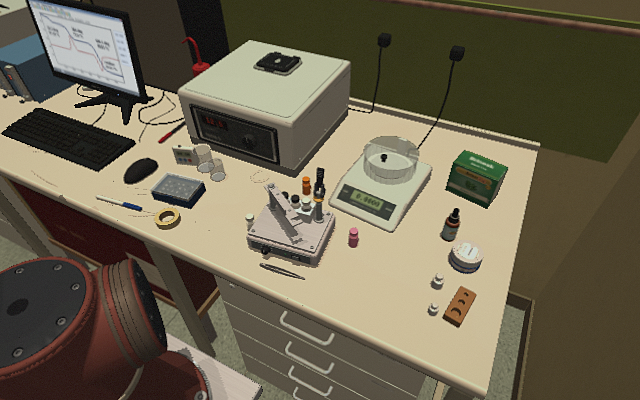

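View pics/top0.png

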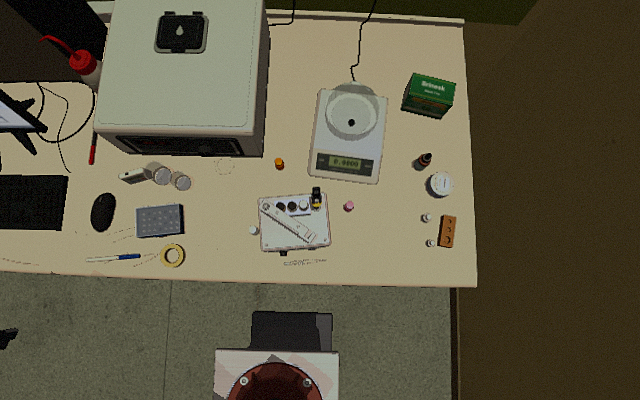

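The top view shows the shaker at about (295,222). The strap is swung out from its pivot post at about (266,206), and the cam post and lever are at about (316,197). In the scene view the shaker is at about (290,235). Next I'll enlarge both.

```bash
python3 - <<'E'
import cv2
a=cv2.imread("pics/top0.png")[175:275,235:365]; b=cv2.imread("pics/scene0.png")[160:285,230:370]
cv2.imwrite("pics/topc.png",cv2.resize(a,None,fx=6,fy=6,interpolation=cv2.INTER_CUBIC)[:600,:800])
cv2.imwrite("pics/scenec.png",cv2.resize(b,None,fx=4.8,fy=4.8,interpolation=cv2.INTER_CUBIC))
E
```

```text
(no output)
```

View pics/topc.png

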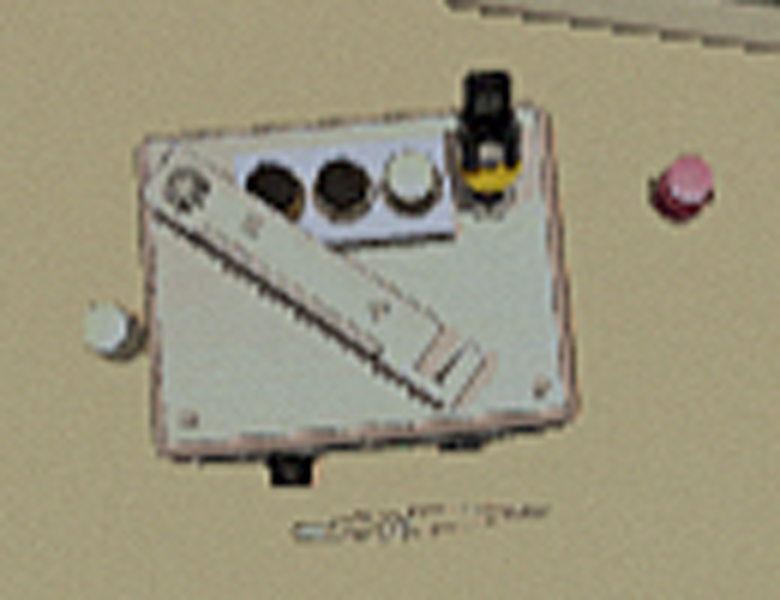

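View pics/scenec.png

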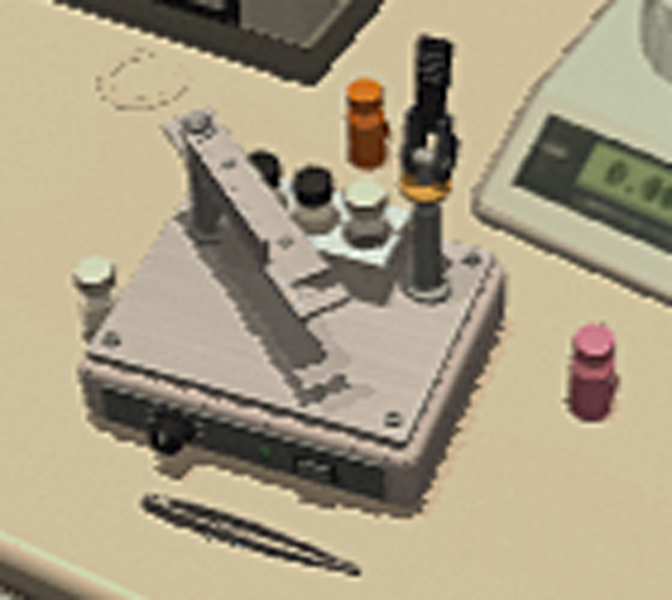

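Top crop: caps at (274,190), (342,186) and (412,180), strap pivot at (185,188), strap end at (472,380), lever at (488,90), tweezers at (420,520). The pink vial at (683,185) and the orange one behind the rack (scene crop 365,120) are look-alikes. The real vials are the three in the rack (black, black and white caps), and vial_out is the white-capped one at (112,330). Now I'll fit the shaker pose from both views.

```bash
cat > h.py <<'E'
import numpy as np, cv2
from plant import robot
def proj(n,P):
    c=robot.get_calibration(n); f=200/np.tan(np.radians(c["vertical_fov"]/2))
    K=np.array([[f,0,c["cx"]],[0,f,c["cy"]],[0,0,1]])
    return cv2.projectPoints(np.asarray(P,float).reshape(-1,1,3),c["rvec"],c["tvec"],K,np.array([c["k1"],0,0,0.]))[0].reshape(-1,2)
def S2W(s,p):  # s=(x,y,yaw) shaker pose; p in shaker frame (m)
    p=np.atleast_2d(p); c,k=np.cos(s[2]),np.sin(s[2])
    return np.c_[s[0]+c*p[:,0]-k*p[:,1], s[1]+k*p[:,0]+c*p[:,1], p[:,2]]
E
cat > fit.py <<'E'
from h import *
from scipy.optimize import least_squares
T=np.array([[274,190],[342,186],[412,180],[185,188],[145,140],[545,108],[575,418],[160,452]])/6+[235,175]
TP=np.array([[30,28,113],[30,0,113],[30,-28,113],[30,60,128],[70,90,56],[70,-90,56],[-70,-90,56],[-70,90,56]])/1e3
S=np.array([[265,165],[313,183],[365,193],[200,122],[88,360],[408,450]])/4.8+[230,160]
SP=np.array([[30,28,113],[30,0,113],[30,-28,113],[30,60,128],[-70,90,56],[-70,-90,56]])/1e3
w=np.r_[np.ones(4),.5*np.ones(4),np.ones(4),.5*np.ones(2)]
def res(s): return np.r_[proj("top",S2W(s,TP))-T, proj("scene",S2W(s,SP))-S]
r=least_squares(lambda s:(res(s)*w[:,None]).ravel(),[.5,.05,0],loss="soft_l1"); s=r.x
print(s[:2],np.degrees(s[2])); print(res(s).round(1).tolist())
for n,uv in (("top",np.array([472,380])/6+[235,175]),("scene",np.array([330,285])/4.8+[230,160])):
    f=lambda a:(proj(n,S2W(s,[.03-a[1]*np.sin(a[0]),.06-a[1]*np.cos(a[0]),.1265]))-uv).ravel()
    print(n,"strap a,L",least_squares(f,[.9,.13]).x)
np.save("s.npy",s)
for n,uv in (("top",np.array([112,330])/6+[235,175]),("scene",np.array([97,268])/4.8+[230,160])):
    print("vial_out",least_squares(lambda p:(proj(n,[p[0],p[1],.053])-uv).ravel(),[.5,.1]).x)
E
python3 fit.py
```

```text
[ 0.4810608  -0.03683419] 6.20959674290058
[[-0.2, -0.4], [0.1, -0.7], [0.0, -0.6], [0.6, -0.1], [-1.9, -1.7], [1.1, -1.7], [0.9, 0.8], [-1.4, 0.9], [-0.9, 0.7], [-0.0, -0.2], [0.2, 0.6], [-0.2, 1.8], [-4.2, -0.9], [0.7, 2.0]]
top strap a,L [0.67609992 0.13491243]
scene strap a,L [0.61529921 0.12303634]
vial_out [0.45496735 0.06498255]
vial_out [0.45871383 0.06768232]
```

```bash
cat >> h.py <<'E'
s=np.load("s.npy"); yaw=np.degrees(s[2]); TIP=robot.tip_reach
def pose(x,y,ztip,a=0):  # finger centre at shaker x,y (m), tip height; tool x axis against push direction
    p=S2W(s,[x,y,ztip+TIP])[0]; Y=180+yaw-np.degrees(a)
    return p,[180,0,(Y+180)%360-180]
def strap(a,z=.130,r=.055,h=.013+.011):
    return pose(.03-r*np.sin(a)-h*np.cos(a), .06-r*np.cos(a)+h*np.sin(a), z, a)
def lever(th,rho=.052,gap=0):  # front bottom edge of the fingers on lever's upper face, th from upright
    u=np.array([np.sin(th),np.cos(th)]); n=np.array([np.cos(th),-np.sin(th)])
    c=np.array([.03,.145])+rho*u-(.004+gap)*n
    return pose(c[0]-.011,-.06,c[1])
def F(): return np.round(robot.observe()["ft_force"],1)
E
python3 - <<'E'
from h import *
for p in [strap(.98,.21),strap(.98),strap(.5),strap(0),lever(.26,gap=.02),lever(.8),lever(1.57)]:
    q=robot.ik(*p); print(p[0].round(3),np.round(p[1]),None if q is None else np.round(q,0))
E
```

```text
[0.447 0.009 0.283] [180.   0. 130.] [-16. -21. -22.  90.   0.  34.]
[0.447 0.009 0.203] [180.   0. 130.] [-16. -21. -30.  81.   0.  34.]
[ 0.461 -0.016  0.203] [180.   0. 158.] [-18. -19. -28.  81.   0.   4.]
[ 0.486 -0.031  0.203] [ 180.    0. -174.] [-19. -14. -24.  80.   0. -25.]
[ 0.497 -0.095  0.274] [ 180.    0. -174.] [-26. -11. -14.  87.   0. -32.]
[ 0.541 -0.091  0.257] [ 180.    0. -174.] [-23.  -3.  -9.  85.   0. -29.]
[ 0.558 -0.089  0.222] [ 180.    0. -174.] [-22.  -0.  -9.  81.   0. -29.]
```

```bash
python3 - <<'E'
from h import *
robot.move_pose([.33,.27,.304],[180,0,150])
robot.set_gripper(0)
robot.move_pose(*strap(.98,.21))
p,o=strap(.98); print("down",robot.line_to(p,vel=.12,guard=10),F())
for a in np.r_[np.linspace(.86,.14,7),.08,.04]:
    p,o=strap(a); g=robot.line_to(p,vel=.05,rotation=o,guard=9); print(round(a,2),g,F())
    if g: break
print(robot.observe()["time"],robot.observe()["gripper_width"])
f=[cv2.resize(robot.grab_frame(n)[y:y+100,x:x+130],None,fx=3,fy=5.5 if 0 else 3,interpolation=cv2.INTER_CUBIC) for n,x,y in(("top",235,165),("scene",230,165))]
cv2.imwrite("pics/a.png",np.hstack(f))
E
```

```text
down False [ 0.2 -0.3  0.1]
0.86 False [-0.3  0.6  0.5]
0.74 False [-1.  -0.1  0.1]
0.62 False [-0.6 -0.1  0.3]
0.5 False [-0.8 -0.4 -0.5]
0.38 False [ 0.9 -0.2 -0.3]
0.26 False [ 0.2 -0.2  0.2]
0.14 False [ 0.2 -0.1 -0.2]
0.08 False [ 0.2 -1.4 -0.5]
0.04 False [-0.6 -0.3  0.2]
6.5 4.1041882058450317e-05
```

View pics/a.png

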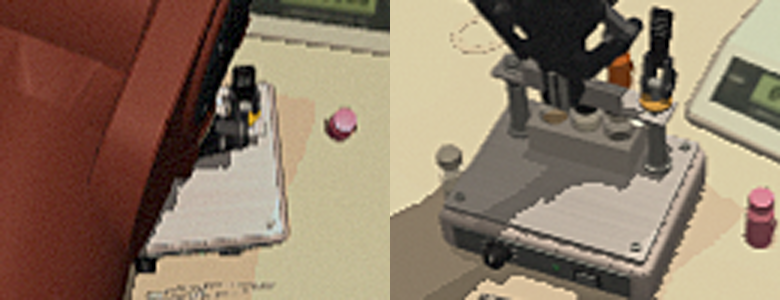

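The strap is now over the caps, running from the post at (520,70) in the right half to near the stud at (655,100), and the fingers are behind its flange. Now I'll press it home with a force guard.

```bash
python3 - <<'E'
from h import *
f0=F()
for a in np.arange(.02,-.17,-.02):
    p,o=strap(max(a,-.16)); o=strap(0)[1]; g=robot.line_to(p,vel=.02,rotation=o,guard=6); print(round(a,2),g,F(),(robot.observe()["tool_pos"]-p).round(4))
    if g or np.linalg.norm(F())>7: break
robot.pause(.3); print(F())
f=robot.grab_frame("scene")[165:245,270:350]
cv2.imwrite("pics/b.png",cv2.resize(f,None,fx=7,fy=7,interpolation=cv2.INTER_CUBIC)); print(robot.observe()["time"])
E
```

```text
0.02 False [-1.1  0.3  1.4] [-0.0001 -0.      0.    ]
0.0 False [-1.7 -0.6  0.5] [ 0.      0.0001 -0.    ]
-0.02 False [-1.9  1.9 -0.3] [ 0.      0.0001 -0.0001]
-0.04 False [-6.6  2.4  2.8] [-0.0006  0.0002 -0.0001]
[-5.7  2.2  2. ]
7.95
```

View pics/b.png

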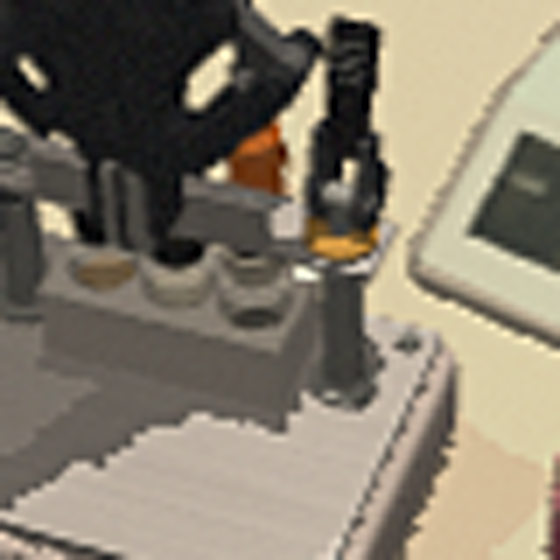

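```bash
python3 - <<'E'
from h import *
o=strap(0)[1]
p,_=strap(-.06); print(robot.line_to(p,vel=.01,guard=8),F(),(robot.observe()["tool_pos"]-p).round(4))
p,_=strap(0,.130,h=.045); robot.line_to(p,vel=.08)
p[2]=.36; robot.line_to(p); print(F())
robot.move_pose(*pose(-.035,.04,.29)) 
f=[cv2.resize(robot.grab_frame(n)[y:y+80,x:x+100],None,fx=4,fy=4,interpolation=cv2.INTER_CUBIC) for n,x,y in(("top",245,175),("scene",260,165))]
cv2.imwrite("pics/c.png",np.hstack(f)); print(robot.observe()["time"])
E
```

```text
False [-9.2  2.4  4.8] [-0.0014  0.0004 -0.0005]
[ 0.4 -1.1 -0.4]
10.2583
```

View pics/c.png

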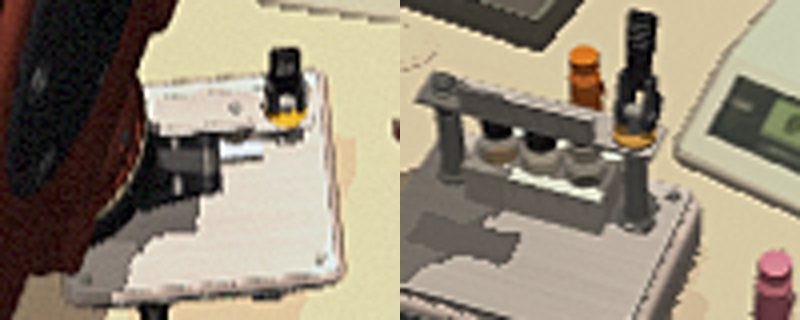

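The strap is home: it lies parallel to the rack, with its end around the stud under the yellow cam (630,140), and the force rose stiffly against the stop. All three vials are upright. Next is the lever.

```bash
python3 - <<'E'
from h import *
p,o=lever(.26,gap=.02); robot.move_pose([p[0],p[1],p[2]+.05],o)
print("down",robot.line_to(p,vel=.1,guard=8),F())
for t in np.radians([15,22,30,38,46,54,62,70,78,84]):
    p,_=lever(t); g=robot.line_to(p,vel=.05,guard=15); print(round(np.degrees(t)),g,F())
    if g: break
else:
  for gap in (0,0,-.001,-.002,-.003,-.004):
    t=np.radians(88) if gap==0 else np.pi/2
    p,_=lever(t,gap=gap); g=robot.line_to(p,vel=.02,guard=14); print("end",gap,g,F(),(robot.observe()["tool_pos"]-p).round(4))
    if g or F()[2]>20: break
print(robot.observe()["time"])
E
```

```text
down False [-0.3 -0.3 -0.2]
15 False [-0.3 -0.5  0.8]
22 False [-0.2 -0.1 -0.3]
30 False [-0.3 -0.1  0.1]
38 False [0.8 0.1 0.8]
46 False [-0.2 -0.8 -0.3]
54 False [ 0.1 -0.   0.5]
62 False [-0.   0.5  0. ]
70 False [ 0.4 -0.2  0.3]
78 False [-0.  -0.9 -0.2]
84 False [-0.7  0.3  1.2]
end 0 False [ 0.2  0.6 -0.2] [-0.0001  0.     -0.0002]
end 0 False [-0.5 -0.2  0.2] [-0.      0.     -0.0001]
end -0.001 False [-2.6  0.2  6.9] [ 0.0001 -0.      0.0008]
end -0.002 False [-5.3  1.4 11.5] [ 0.0001 -0.0001  0.0015]
end -0.003 False [-7.   2.3 17.3] [ 0.0001 -0.0001  0.0022]
end -0.004 False [-10.2   2.5  22.5] [ 0.0002 -0.0001  0.003 ]
16.1917
```

```bash
python3 - <<'E'
from h import *
p=robot.observe()["tool_pos"]; print(p[2]-TIP)
robot.line_to([p[0],p[1],.32]); robot.move_pose(*pose(-.05,.16,.26)); robot.pause(.3); print(F(),robot.observe()["time"])
f=[cv2.resize(robot.grab_frame(n)[y:y+130,x:x+130],None,fx=3,fy=3,interpolation=cv2.INTER_CUBIC) for n,x,y in(("top",240,165),("scene",240,160))]
cv2.imwrite("pics/d.png",np.hstack(f))
E
```

```text
0.1480021998521177
[-0.7  0.1 -0.4] 18.3167
```

View pics/d.png

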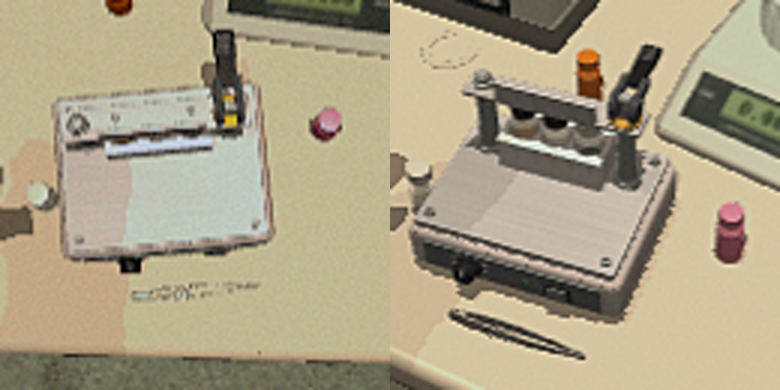

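The lever now points to the back, with its end at crop (224,33) in the top view and (653,50) in the scene view. I'll check those pixels against the predicted ones.

```bash
python3 - <<'E'
from h import *
for d in (60,75,80,85,90):
    t=np.radians(d); P=S2W(s,[.03+.062*np.sin(t),-.06,.145+.062*np.cos(t)])
    print(d,((proj("top",P)-[240,165])*3).round(0),((proj("scene",P)-[240,160])*3+[390,0]).round(0))
P=S2W(s,[.03,-.06,.145]);print("pin",((proj("top",P)-[240,165])*3).round(0),((proj("scene",P)-[240,160])*3+[390,0]).round(0))
E
```

```text
60 [[226.  31.]] [[651.  27.]]
75 [[225.  28.]] [[654.  37.]]
80 [[225.  28.]] [[655.  41.]]
85 [[225.  29.]] [[655.  46.]]
90 [[225.  31.]] [[655.  51.]]
pin [[231. 108.]] [[626. 103.]]
```

The pixels match the lever fully down (90°). The fingertips also met a stiff stop at 148 mm, against an expected 149 mm for the lever's top face. The strap is home and the bystanders in view haven't moved.

```bash
python3 -c "
from plant import robot
print(robot.job_done())"
```

```text
the job is handed in; nothing more can be done
None
```

I pushed the strap home around the stud, then pushed the cam lever fully down so it clamps the strap, and handed the job in after about 18 s of robot time; no verdict was returned.

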